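# Put the clay tools back in the shadow tray

### The job

Tidy two of the wooden clay tools into the cut-out tray: lay the T-shaped hand roller in the T-shaped cut-out and stand the round press, knob up, in the round cut-out. Both must lie flat on the bottom of their cut-outs, and be let go.

Things in the scene. Friction and masses are not known exactly. Their poses are not given: they have to be found in the camera images.
- clay_roller: T-shaped wooden hand roller lying flat, 110 x 70 mm, 36 high, 0.1 kg; it does not roll. Origin: centre of that outline, on the underside; z up. Cross-bar: cylinder 36 mm across, 70 long along y, at x = +19 to +55 mm. Handle: 24 mm wide, z = 12 to 36 mm, from x = -55 to +19 on the centre line; grasp it across y near x = -10. The L-shaped wooden guide on the table is not wanted.
- round_press: round wooden press standing knob up, 0.12 kg: disc 65 mm across and 18 thick, with an upright cylindrical knob 28 mm across on its centre, z = 18 to 50 mm. Origin: centre of the underside; z up; yaw is of no matter. A press with the same knob but a 70 mm square foot stands on the table too and is not wanted.
- t_cutout (a point): T-shaped cut-out in one of the tray's 3 plywood inserts (146 x 105 mm, side by side along y in any order, tray turned up to 13 degrees). Point: on its dark floor, 7 mm above the table and 12 below the insert's top, where the seated roller's origin belongs; axes as the seated roller's (cross-bar at +x). 8 mm wider than the roller all round: 126 mm long, cross-bar part 86 x 52 mm, stem 40 wide.
- round_cutout (a point): round cut-out, 81 mm across, 12 deep, in another insert of the tray. Point: centre of its dark floor, 7 mm above the table; z up. The third insert's rectangular cut-out already holds a flat wooden beater, whose top is 10 mm above the inserts.
There are look-alikes about, which are no part of the job. Leave any turquoise look-alike of the round_press alone.

How it is judged (in metres and radians):
At the end, for the whole second after the job is handed in: The hand roller is in the T-shaped cut-out and the round press in the round one, each with its underside within 4 mm of the cut-out's floor, its origin within 15 mm of the cut-out's point, upright within about 7 degrees, and at rest; the roller's length within 20 degrees of the cut-out's (horizontal distance between clay_roller and t_cutout below 0.015 m and z of clay_roller in the frame of t_cutout below 0.004 m and angle between each of clay_roller, round_press's own z axis and vertical below 0.12 rad and linear speed of each of clay_roller, round_press below 0.02 m/s and angle between the x axis of clay_roller and the x axis of t_cutout, either way round below 0.35 rad and horizontal distance between round_press and round_cutout below 0.015 m and z of round_press in the frame of round_cutout below 0.004 m); the robot touches nothing.
It also fails if it takes over 58 s, if anything falls off the work surface, if the arm or the gripper's body presses on something with over 40 N, if the wrist force passes 120 N, or if a joint passes its speed limit or range.

### The arm

A 6-joint arm with a two-finger parallel gripper is mounted at the origin on the work surface. World frame = base frame: x ahead of the robot, y to its left, z up, the work surface at z = 0. Lengths are in mm, angles in rad, forces in N, time in s.
With the tool pointing down it reaches from about 350 to 775 mm from the base axis. Payload 7.3 kg.
Tool frame: the origin (TCP) lies midway between the tips of the shut fingers; the grasp point (between the pads) lies 19 mm behind it; z points along the fingers, y is the line along which they close (so a half turn about z gives the same grasp; the last joint's range is limited). The gripper opens to 92 mm and grips with 3 to 60 N. Pads are 19 mm wide; open, the fingers measure 130 mm over their backs; the gripper's body (75 mm by 190 mm) begins 47 mm behind the grasp point.
Start: joints at [-1.35, 0.342, 1.524, -0, 1.275, -0.146], TCP at [188.304, -490.088, 226.741] pointing down, gripper open.
Joint ranges: [-2.53, 2.53], [-0.77, 2.02], [0.04, 2.7], [-1, 4.14], [0.28, 2.66], [-3.11, 3.11]. Speed limits (rad/s): [2.57, 2.57, 3.14, 3.14, 3.14, 3.14].

### API

Orientations are given as [roll, pitch, yaw] about the fixed x, y, z axes, in that order (R = Rz(yaw) Ry(pitch) Rx(roll)).
In Python, from plant import readout, vision, order, models gives the robot as it stands. The module is installed in compiled form; this text tells all that it offers.
- The arm moves only by the tool step_arm, never from a script. Its argument "series" is text: rows parted by semicolons, each of 7 numbers parted by spaces: the gripper's target within -1 to 1 (shut at 1, half-way at 0, fully open at -1), then the shift along the tool's x, y, z each as a share of 80 mm, from -1 to 1, then the turn, a rotation vector about the tool's x, y, z each as a share of 2 pi rad, from -1 to 1. In form: jaw x y z ax ay az; .... A call has 1 to 20 rows; each row is the pose to reach, as a shift and turn from the pose commanded when the call began, along the tool's axes at that moment, turning the shorter way round; what a row does not reach only later rows make up. A row lasts 1/10 s, in which the tool goes at most 50 mm and 8.59 degrees, less where a joint would pass 70% of its speed; a pose out of reach is approached as far as the arm can. A call with a number of a shift or a turn outside -1 to 1 is refused whole. A call with a gripper value outside its range is refused whole. The fingers move at their own pace and stop on an object; the grip force is fixed at half the most. Time passes only in rows, so rows that repeat a pose let the fingers close. It gives the time, the measured TCP pose, the force, the opening and the grip force at its end, in the units of the state.
- readout.get_obs(): the state, without advancing time (a new reading comes with each control period).
- vision.capture(name): name is "scene" or "side" or "wrist"; returns a dict with "frame" (420x560x3 uint8, red, green, blue), "depth" (420x560 float32, mm along the optical axis (not along the pixel's ray), 0 where there is no reading), "fovy" (degrees; the focal length in pixels is half the picture's height over the tangent of half this angle, whatever the lens; pixels are square), "cx", "cy" (the principal point, pixels), "k1" (the pictures are not rectified: a ray, as slopes to the right and down, at radius r is drawn at 1 + k1 r^2 times it, then the intrinsics apply), "rvec" (rotation vector, rad) and "tvec" (3), from world to camera coordinates, as OpenCV has them; the wrist camera has in their place "mount" (4x4, takes a point from camera to tool coordinates, whose origin is the TCP and whose axes are the flange's). Camera axes: x right, y down, z forward; pixel columns grow to the right and rows downward; lengths in mm; the calibration is good to about 2 mm. A picture is of the moment at which its call begins: read the wrist's pose just before it.
- order.close_job(): hands the job in; it is judged then, once.
Trained networks look in a picture, given as the dict that the camera call returned (one of the last four; its "shot" number tells which), for a name from the list of things; names that differ only in an ending like _2 or _b are one class to them, and where a whole thing is asked for, a point or a joint stands for the part that bears it (a point fixed in the world has none). Each returns a list of dicts, best first, with "p" (0 to 1); they miss things now and then, are a little off and sometimes report something else, mostly with a low value. They report only what shows in the picture. A call takes as long as a camera call. They do not tell look-alikes from the thing itself.
- models.look_for(picture, thing): "position" ([column, row] in pixels, amid what is visible of it).
- models.pinpoint(picture, thing): "position" ([column, row] in pixels: a listed point, or the origin of a listed thing).
The state is a dict: "time": time; "joint_positions": joint angles; "dq": joint speeds; "tau": joint torques, N m; "tool_pos": TCP position; "tcp_rot": TCP orientation; "contact_force": force on the tool from outside, world axes, zero at the start; "moment": the same for the moment, N m; "grip_width": finger opening in mm; "finger_force": force on a finger pad.
Only numpy, scipy, OpenCV 4.12 (cv2) and the standard library are available. Lean on these libraries where they do the work, as an engineer would, in place of code of your own. Each camera call takes 0.05 s, during which the arm holds its last target. There are 200 camera calls.

## Working session

There is one attempt and no reset: what is moved stays moved. The work goes in short steps, Python scripts to look and compute and a tool call to move; the robot and the scene stay as the last step left them, time stands still between calls to the robot, and variables do not carry over. Pictures are saved under pics/ and viewed, at most 10 in all, crops included, and the job is handed in when it is done.

Besides the shell and the picture viewer there is one more tool, called after "Call:" as a command line: name --argument value ..., lists and objects as JSON in quotes. step_arm: Moves the arm, as the interface text tells. Shift numbers are shares of 80 mm and turn numbers shares of 2 pi rad, none past 1 either way. Its arguments: {"type":"object","properties":{"series":{"type":"string"}},"required":["series"]}

```bash
mkdir -p pics; cat > h.py <<'E'
import numpy as np, cv2
from scipy.spatial.transform import Rotation as R
from plant import readout, vision, order, models
def cam(n):
    o=readout.get_obs(); p=vision.capture(n)
    H,W=p['depth'].shape; f=H/2/np.tan(np.radians(p['fovy'])/2)
    p['K']=np.array([[f,0,p['cx']],[0,f,p['cy']],[0,0,1.]]); p['D']=np.array([p['k1'],0,0,0,0.])
    if 'mount' in p:
        T=np.eye(4);T[:3,:3]=R.from_euler('xyz',o['tcp_rot']).as_matrix();T[:3,3]=o['tool_pos'];T=T@np.array(p['mount'])
    else:
        A=np.eye(4);A[:3,:3]=R.from_rotvec(np.ravel(p['rvec'])).as_matrix();A[:3,3]=np.ravel(p['tvec']);T=np.linalg.inv(A)
    p['T']=T; return p
def rays(p,uv):
    s=cv2.undistortPoints(np.array(uv,float).reshape(-1,1,2),p['K'],p['D']).reshape(-1,2)
    return np.c_[s,np.ones(len(s))]
def at_z(p,uv,z):
    d=rays(p,uv)@p['T'][:3,:3].T; o=p['T'][:3,3]
    return o+d*((z-o[2])/d[:,2])[:,None]
def cloud(p):
    H,W=p['depth'].shape; u,v=np.meshgrid(np.arange(W),np.arange(H))
    d=rays(p,np.c_[u.ravel(),v.ravel()])*p['depth'].reshape(-1,1)
    return (d@p['T'][:3,:3].T+p['T'][:3,3]).reshape(H,W,3)
def proj(p,X):
    A=np.linalg.inv(p['T']); return cv2.projectPoints(np.array(X,float).reshape(-1,1,3),cv2.Rodrigues(A[:3,:3])[0],A[:3,3],p['K'],p['D'])[0].reshape(-1,2)
E
cat > a.py <<'E'
from h import *
o=readout.get_obs(); print(o['tool_pos'],o['tcp_rot'],o['time'])
for n in ['scene','side']:
    p=cam(n); cv2.imwrite(f'pics/{n}.png',p['frame'][:,:,::-1]); print(n,p['T'][:3,3].round())
    for t,z in [('clay_roller',0),('round_press',0),('t_cutout',7),('round_cutout',7)]:
        for f in (models.look_for,models.pinpoint):
            for d in f(p,t): print(t,f.__name__,np.round(d['position']),round(d['p'],2),at_z(p,[d['position']],z)[0].round())
E
python3 a.py
```

```text
[ 188.21169987 -489.68011316  226.0631287 ] [-3.14012856e+00 -2.23125148e-04  3.66743372e-01] 0.0
scene [791. 504. 806.]
clay_roller call [174. 169.] 0.78 [ 626. -279.    0.]
clay_roller call [179. 174.] 0.64 [ 622. -255.    0.]
round_press call [197. 133.] 0.89 [ 509. -375.   -0.]
round_press call [265. 128.] 0.7 [ 323. -286.    0.]
round_press call [234. 150.] 0.6 [ 447. -254.    0.]
round_press call [236. 150.] 0.75 [ 445. -251.    0.]
round_press call [267. 134.] 0.58 [ 333. -257.    0.]
round_press call [199. 137.] 0.56 [ 510. -355.    0.]
t_cutout call [330. 301.] 0.84 [502. 271.   7.]
round_cutout call [354. 350.] 0.69 [525. 380.   7.]
round_cutout call [351. 348.] 0.74 [526. 374.   7.]
side [166. 618. 606.]
clay_roller call [287. 141.] 0.68 [ 638. -314.    0.]
clay_roller call [292. 151.] 0.84 [ 597. -270.    0.]
round_press call [334. 141.] 0.85 [ 512. -379.    0.]
round_press call [340. 165.] 0.79 [ 447. -265.    0.]
round_press call [377. 173.] 0.62 [ 344. -280.    0.]
round_press call [376. 175.] 0.93 [ 343. -268.    0.]
round_press call [332. 146.] 0.84 [ 505. -353.    0.]
round_press call [337. 168.] 0.59 [ 448. -246.    0.]
t_cutout call [208. 293.] 0.96 [503. 274.   7.]
round_cutout call [164. 331.] 0.7 [522. 379.   7.]
round_cutout call [164. 331.] 0.8 [521. 379.   7.]
```

View pics/scene.png

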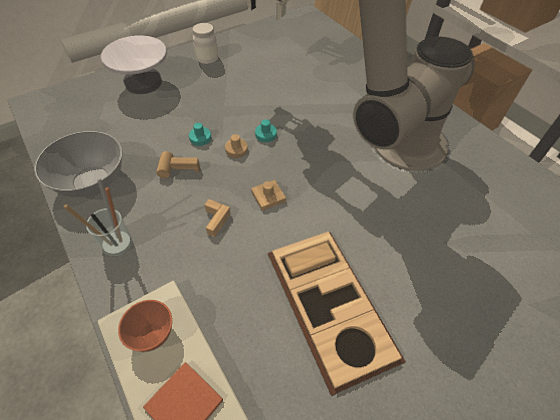

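View pics/side.png

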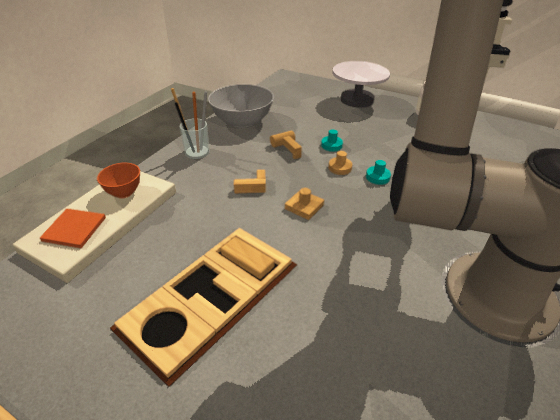

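The scene picture shows these candidates:
- **Roller:** the wooden T is at (178,164), and the L guide is at (217,216).
- **Round press:** the wooden one is at (236,146). The turquoise look-alikes are at (200,133) and (265,130), and the square-foot press is at (268,195).

I choose the T at about (610,-262) and the wooden round press at about (447,-250). The tray has its T cut-out at (330,301) and its round cut-out at (354,348). I'll move closer and check with the wrist camera.

Call:
step_arm --series "-1 1 -0.3 -0.5 0 0 0; -1 1 -0.3 -0.5 0 0 0; -1 1 -0.3 -0.5 0 0 0"

```text
time: 1.2
tool_pos: [257.5, -437.7, 269.4]
tcp_rot: [3.137, -0.002, 0.371]
contact_force: [-1.0, -1.3, 0.3]
grip_width: 92.0
finger_force: 0.0
```

Call:
step_arm --series "-1 1 -0.3 -0.5 0 0 0; -1 1 -0.3 -0.5 0 0 0; -1 1 -0.3 -0.5 0 0 0"

```text
time: 1.5
tool_pos: [323.3, -386.7, 309.0]
tcp_rot: [3.137, -0.002, 0.371]
contact_force: [-1.2, -0.9, -0.8]
grip_width: 91.9
finger_force: 0.0
```

Call:
step_arm --series "-1 1 -0.5 0 0 0 0; -1 1 -0.5 0 0 0 0; -1 1 -0.5 0 0 0 0;-1 1 -0.5 0 0 0 0"

```text
time: 1.9
tool_pos: [380.3, -322.2, 306.1]
tcp_rot: [-3.141, 0.001, 0.368]
contact_force: [-0.5, -0.7, -0.3]
grip_width: 91.6
finger_force: 0.0
```

```bash
cat > w.py <<'E'
from h import *
import sys
n=sys.argv[1]
o=readout.get_obs(); print(o['tool_pos'].round(1) if hasattr(o['tool_pos'],'round') else o['tool_pos'],o['tcp_rot'],o['time'],o['joint_positions'])
p=cam('wrist'); print(np.round(p['mount'],2)); cv2.imwrite(f'pics/{n}.png',p['frame'][:,:,::-1])
for t,z in [('clay_roller',0),('round_press',0),('t_cutout',7),('round_cutout',7)]:
    for d in models.pinpoint(p,t): print(t,np.round(d['position']),round(d['p'],2),at_z(p,[d['position']],z)[0].round(1))
E
python3 w.py w1
```

```text
[ 380.3 -322.2  306.1] [-3.14125697e+00  1.16644267e-03  3.68139232e-01] 1.9 [-8.56083995e-01  2.41821367e-01  1.44519239e+00 -9.89660174e-04
  1.45529088e+00  3.46687703e-01]
[[  -0.     -0.97   -0.26   68.77]
 [   1.     -0.      0.     -0.32]
 [  -0.     -0.26    0.97 -157.48]
 [   0.      0.      0.      1.  ]]
round_press [337.  82.] 0.88 [ 509.  -353.8    0. ]
round_press [223. 180.] 0.87 [ 334.8 -258.3    0. ]
round_press [246. 104.] 0.62 [ 440.2 -253.7    0. ]
```

Call:
step_arm --series "-1 1 0.1 0 0 0 0; -1 1 0.1 0 0 0 0; -1 1 0.1 0 0 0 0"

```text
time: 2.45
tool_pos: [460.4, -300.4, 306.0]
tcp_rot: [-3.141, -0.001, 0.368]
contact_force: [0.3, 0.2, -0.1]
grip_width: 91.7
finger_force: 0.0
```

Call:
step_arm --series "-1 0.6 0 0 0 0 0; -1 0.6 0 0 0 0 0; -1 0.6 0 0 0 0 0;-1 0.6 0 0 0 0 0"

```text
time: 2.85
tool_pos: [502.0, -284.2, 306.7]
tcp_rot: [3.142, 0.001, 0.366]
contact_force: [-0.4, -0.3, 0.2]
grip_width: 91.8
finger_force: 0.0
```

```bash
cat >> w.py <<'E'
C=cloud(p); np.save(f'{n}.npy',C)
E
python3 w.py w2
```

```text
[ 502.  -284.2  306.7] [3.14154874e+00 7.51833898e-04 3.65747634e-01] 2.85 [-6.47702353e-01  3.95613863e-01  1.22458450e+00 -6.62077476e-04
  1.52175471e+00  5.57378899e-01]
[[  -0.     -0.97   -0.26   68.77]
 [   1.     -0.      0.     -0.32]
 [  -0.     -0.26    0.97 -157.48]
 [   0.      0.      0.      1.  ]]
clay_roller [300.  85.] 0.94 [ 609.9 -274.     0. ]
round_press [240. 196.] 0.81 [ 442.7 -250.5    0. ]
round_press [329. 180.] 0.78 [ 508.5 -356.6    0. ]
round_press [222. 266.] 0.68 [ 333.1 -260.8    0. ]
```

View pics/w2.png

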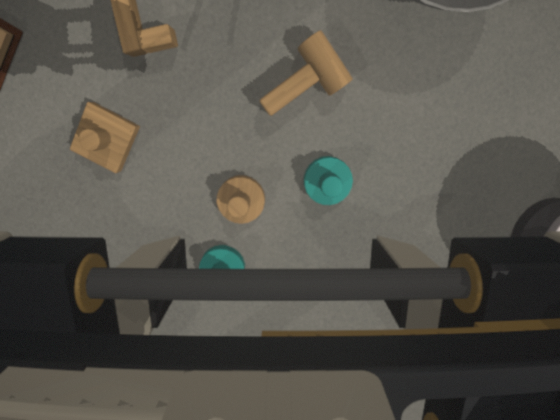

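The wrist view shows the wooden T roller at (305,78), with its cross-bar to the upper right. The wooden round press is at (240,202), next to turquoise ones at (329,180) and (222,262). The square press is at (104,137) and the L guide at (143,28), so both choices are confirmed. Next I fit them from depth, and the tray from the outside cameras.

```bash
cat > m.py <<'E'
from h import *
C=np.load('w2.npy').reshape(-1,3)
def near(C,x,y,r,lo,hi): return C[(np.hypot(C[:,0]-x,C[:,1]-y)<r)&(C[:,2]>lo)&(C[:,2]<hi)]
k=near(C,443,-250,35,45,56); print('knob',len(k),k.mean(0),k.min(0),k.max(0),cv2.minEnclosingCircle(k[:,:2].astype(np.float32)))
r=near(C,610,-274,75,8,60)
rr=cv2.minAreaRect(r[:,:2].astype(np.float32)); print('roller',len(r),rr,r[:,2].max(), cv2.boxPoints(rr).round())
h=near(C,610,-274,75,31,60); c=h[:,:2].mean(0); w,v=np.linalg.eigh(np.cov((h[:,:2]-c).T)); print(c,np.degrees(np.arctan2(v[1],v[0])))
for n in ['scene','side']:
    p=cam(n); D=cloud(p); g=cv2.cvtColor(p['frame'],cv2.COLOR_RGB2GRAY)
    for nm,(x,y) in dict(T=(502,272),O=(523,378)).items():
        W=at_z(p,[(u,v) for v in range(420) for u in range(560)],19).reshape(420,560,3)
        m=((g<60)&(np.hypot(W[...,0]-x,W[...,1]-y)<80)).astype(np.uint8)
        nl,lab,st,ce=cv2.connectedComponentsWithStats(m); i=1+st[1:,4].argmax()
        q=W[lab==i][:,:2].astype(np.float32); print(n,nm,len(q),cv2.minAreaRect(q))
    t=near(D.reshape(-1,3),515,270,260,14,24); t=t[(t[:,1]>100)]
    print('tray',len(t),cv2.minAreaRect(t[:,:2].astype(np.float32)),np.median(t[:,2]))
E
python3 m.py
```

```text
knob 362 [ 442.94154482 -253.23864452   49.29948705] [ 429.01509509 -267.05796744   45.05140647] [ 455.72909516 -240.03566803   51.95312739] ((442.0283508300781, -253.30575561523438), 13.857234954833984)
roller 3005 ((611.6599731445312, -271.1216735839844), (70.10505676269531, 107.98861694335938), 56.3422966003418) 37.80988982704349 [[ 547. -270.]
 [ 637. -330.]
 [ 676. -272.]
 [ 586. -212.]]
[ 619.69332242 -276.45049168] [-122.90139721  147.09860279]
scene T 1271 ((504.23236083984375, 274.07708740234375), (79.25047302246094, 119.20303344726562), 79.1223373413086)
scene O 1165 ((523.8511962890625, 378.2852478027344), (72.24522399902344, 75.65575408935547), 57.434268951416016)
tray 5906 ((596.1793212890625, 253.70135498046875), (320.814208984375, 341.2507019042969), 79.19720458984375) 17.971762991020455
side T 1282 ((497.1195373535156, 274.9881896972656), (78.4954605102539, 116.01045227050781), 79.57376861572266)
side O 1226 ((517.0777587890625, 379.5553283691406), (72.9782943725586, 70.86650848388672), 21.889812469482422)
tray 7134 ((598.2896728515625, 252.367431640625), (320.9532470703125, 348.257080078125), 78.94293212890625) 18.74883406067869
```

Call:
step_arm --series "-1 1 0.24 1 0 0 0.15;-1 1 0.24 1 0 0 0.15;-1 1 0.24 1 0 0 0.15;-1 1 0.24 1 0 0 0.15;-1 1 0.24 1 0 0 0.15;-1 1 0.24 1 0 0 0.15;-1 1 0.24 1 0 0 0.15;-1 1 0.24 1 0 0 0.15;-1 1 0.24 1 0 0 0.15;-1 1 0.24 1 0 0 0.15"

```text
time: 4.2
tool_pos: [584.7, -272.7, 226.8]
tcp_rot: [3.142, -0.0, -0.575]
contact_force: [-0.2, 0.3, -0.1]
grip_width: 92.0
finger_force: 0.0
```

```bash
python3 w.py w3; cat > go.py <<'E'
from h import *
import sys
# target x y z yaw -> shares in tool axes
x,y,z,yaw=map(float,sys.argv[1:5]); o=readout.get_obs()
r=R.from_euler('xyz',o['tcp_rot']); g=R.from_euler('xyz',[np.pi,0,yaw])
print(np.round(o['tool_pos'],1),np.round(r.as_euler('xyz'),3),'F',np.round(o['contact_force'],1),'grip',o['grip_width'],o['finger_force'],'t',o['time'])
print('shift',(r.inv().apply(np.array([x,y,z])-o['tool_pos'])/80).round(3),'turn',((r.inv()*g).as_rotvec()/2/np.pi).round(4))
E
python3 go.py 602.7 -266.5 100 -0.579
sed -i "s/w2.npy/w3.npy/;/^for n in/,\$d" m.py; python3 m.py
```

```text
[ 584.7 -272.7  226.8] [ 3.14152251e+00 -1.54258316e-04 -5.74718372e-01] 4.2 [-5.55126011e-01  5.68886821e-01  1.15684228e+00 -7.40409187e-05
  1.41571070e+00  1.59040013e+00]
[[  -0.     -0.97   -0.26   68.47]
 [   1.     -0.      0.     -0.26]
 [  -0.     -0.26    0.97 -157.48]
 [   0.      0.      0.      1.  ]]
clay_roller [264. 157.] 0.85 [ 611.5 -271.2    0. ]
round_press [376. 195.] 0.87 [ 504.2 -355.6    0. ]
round_press [326. 283.] 0.64 [ 439.8 -249.5    0. ]
round_press [373. 337.] 0.61 [ 337.6 -261.2    0. ]
[ 584.7 -272.7  226.7] [ 3.142 -0.    -0.575] F [-0.7 -0.2 -0.7] grip 91.65272522399422 0.0 t 4.45
shift [ 0.147 -0.187  1.584] turn [ 0.     -0.      0.0006]
knob 225 [ 438.34890101 -249.84202265   49.31255234] [ 427.90573414 -263.56141742   46.94253103] [ 449.64891163 -239.54663186   51.40012982] ((440.5976867675781, -251.4307861328125), 13.350040435791016)
roller 4076 ((611.7288818359375, -271.4350891113281), (69.22447204589844, 110.37925720214844), 56.96708679199219) 38.11408212782203 [[ 547. -270.]
 [ 639. -331.]
 [ 677. -273.]
 [ 584. -212.]]
[ 620.46353975 -277.28803783] [-122.69000891  147.30999109]
```

Call:
step_arm --series "-1 0.153 -0.19 0.5 0 0 0;-1 0.153 -0.19 1 0 0 0;-1 0.153 -0.19 1 0 0 0"

```text
time: 4.75
tool_pos: [600.4, -264.6, 140.6]
tcp_rot: [3.141, 0.012, -0.575]
contact_force: [-0.2, 1.3, 0.2]
grip_width: 91.7
finger_force: 0.0
```

Call:
step_arm --series "-1 0 0 1 0 0 0;-1 0 0 1 0 0 0;-1 0 0 1 0 0 0;-1 0 0 1 0 0 0"

```text
time: 5.15
tool_pos: [604.1, -267.3, 68.9]
tcp_rot: [3.142, -0.002, -0.576]
contact_force: [0.5, -0.6, 0.3]
grip_width: 92.0
finger_force: 0.0
```

```bash
python3 go.py 603.3 -266 15 -0.576
```

```text
[ 604.1 -267.3   68.9] [ 3.142e+00 -2.000e-03 -5.760e-01] F [ 0.5 -0.6  0.3] grip 91.95315873370669 0.0 t 5.15
shift [-0.019 -0.008  0.673] turn [ 0.     -0.0003  0.    ]
```

Call:
step_arm --series "-1 -0.01 -0.01 0.4 0 0 0;-1 -0.01 -0.01 0.65 0 0 0;-1 -0.01 -0.01 0.65 0 0 0;-1 -0.01 -0.01 0.65 0 0 0;1 -0.01 -0.01 0.65 0 0 0;1 -0.01 -0.01 0.65 0 0 0;1 -0.01 -0.01 0.65 0 0 0;1 -0.01 -0.01 0.65 0 0 0;1 -0.01 -0.01 0.65 0 0 0;1 -0.01 -0.01 0.65 0 0 0;1 -0.01 -0.01 0.65 0 0 0;1 -0.01 -0.01 0.65 0 0 0"

```text
time: 6.35
tool_pos: [603.0, -265.5, 14.6]
tcp_rot: [3.141, 0.0, -0.576]
contact_force: [0.7, -0.1, -1.3]
grip_width: 32.2
finger_force: 0.0
```

Call:
step_arm --series "1 0 0 0 0 0 0;1 0 0 0 0 0 0;1 0 0 0 0 0 0;1 0 0 0 0 0 0"

```text
time: 6.75
tool_pos: [603.0, -265.5, 14.7]
tcp_rot: [3.142, 0.0, -0.576]
contact_force: [0.3, -0.4, -0.4]
grip_width: 24.0
finger_force: 30.0
```

Call:
step_arm --series "1 0 0 -0.3 0 0 0;1 0 0 -1 0 0 0;1 0 0 -1 0 0 0;1 0 0 -1 0 0 0"

```text
time: 7.15
tool_pos: [604.0, -266.0, 96.8]
tcp_rot: [-3.141, -0.004, -0.576]
contact_force: [-0.0, -1.4, -1.8]
grip_width: 23.7
finger_force: 30.0
```

```bash
python3 go.py 480 262 180 -0.187
```

```text
[ 604.  -266.    96.8] [-3.141 -0.004 -0.576] F [-0.  -1.4 -1.8] grip 23.687726124344756 29.995974004268646 t 7.15
shift [-4.888 -4.693 -1.06 ] turn [ 0.0001 -0.0007 -0.0618]
```

Call:
step_arm --series "1 -0.5 -0.5 -1 0 0 -0.062;1 -1 -1 -1 0 0 -0.062;1 -1 -1 -1 0 0 -0.062;1 -1 -1 -1 0 0 -0.062;1 -1 -1 -1 0 0 -0.062"

```text
time: 7.65
tool_pos: [579.0, -154.0, 173.7]
tcp_rot: [3.141, 0.002, -0.185]
contact_force: [0.0, -0.2, -1.7]
grip_width: 23.8
finger_force: 30.0
```

Call:
step_arm --series "1 -0.45 -1 -0.3 0 0 0;1 -0.45 -1 -0.3 0 0 0;1 -0.45 -1 -0.3 0 0 0;1 -0.45 -1 -0.3 0 0 0"

```text
time: 8.05
tool_pos: [558.7, -70.0, 197.4]
tcp_rot: [3.141, 0.002, -0.186]
contact_force: [-0.8, -0.6, -2.0]
grip_width: 23.7
finger_force: 30.0
```

Call:
step_arm --series "1 -0.45 -1 -0.3 0 0 0;1 -0.45 -1 -0.3 0 0 0;1 -0.45 -1 -0.3 0 0 0;1 -0.45 -1 -0.3 0 0 0"

```text
time: 8.45
tool_pos: [538.6, 14.7, 221.8]
tcp_rot: [3.141, 0.001, -0.186]
contact_force: [0.8, -0.3, -1.5]
grip_width: 23.4
finger_force: 30.0
```

Call:
step_arm --series "1 -0.45 -1 -0.3 0 0 0;1 -0.45 -1 -0.3 0 0 0;1 -0.45 -1 -0.3 0 0 0;1 -0.45 -1 -0.3 0 0 0;1 -0.45 -1 -0.3 0 0 0"

```text
time: 8.95
tool_pos: [518.1, 99.1, 245.6]
tcp_rot: [3.14, 0.001, -0.188]
contact_force: [0.3, -0.6, -1.5]
grip_width: 23.7
finger_force: 30.0
```

```bash
python3 w.py w4
```

```text
[518.1  99.1 245.6] [ 3.14040475e+00  1.40891660e-03 -1.88252844e-01] 8.95 [ 4.41651487e-02  3.33460863e-01  1.48333933e+00 -8.56901869e-04
  1.32643719e+00  1.80342148e+00]
[[  -0.     -0.97   -0.26   68.58]
 [   1.     -0.      0.     -0.32]
 [  -0.     -0.26    0.97 -157.48]
 [   0.      0.      0.      1.  ]]
clay_roller [280. 231.] 0.68 [446.5 109.6   0. ]
t_cutout [140. 215.] 0.92 [500.2 273.3   7. ]
round_cutout [ 58. 217.] 0.6 [517.8 377.    7. ]
```

View pics/w4.png

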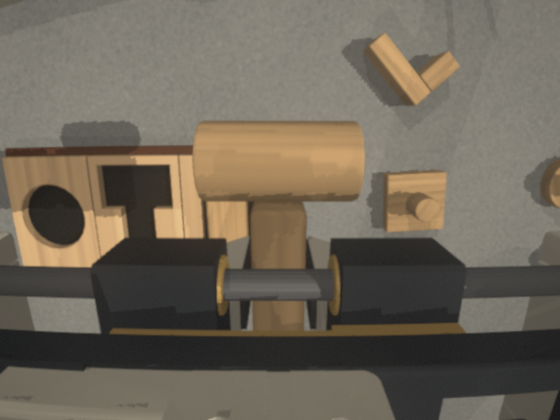

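The wrist view shows the roller held straight in the fingers. The T cut-out is at (140,215), next to the round one at (57,215). The beater is to the right of the T, partly hidden.

```bash
cat > t.py <<'E'
from h import *
C=np.load('w4.npy'); g=cv2.imread('pics/w4.png',0)
T=np.array([518.1,99.1,245.6]); r=R.from_euler('xyz',[3.1404,.0014,-.18825])
L=r.inv().apply(C.reshape(-1,3)-T)
k=L[(L[:,0]>30)&(L[:,0]<90)&(abs(L[:,1])<50)&(L[:,2]<5)&(L[:,2]>-40)]
print('bar tool x',np.percentile(k[:,0],[1,99]),'y',np.percentile(k[:,1],[1,99]),'top z',k[:,2].min())
# rims in tray frame (yaw -.187) about (500.5,274)
c,s=np.cos(-.187),np.sin(-.187)
for nm,(x,y) in dict(T=(500.5,274),O=(519,378)).items():
    d=C-np.array([x,y,0]); u=d[...,0]*c+d[...,1]*s; v=-d[...,0]*s+d[...,1]*c; z=C[...,2]
    lo=(z<13)&(z>0)&(abs(u)<66)&(abs(v)<47)
    b=lo&(u>15)&(u<50); a=lo&(abs(v)<15); st=lo&(u<0)&(u>-25)
    if nm=='O': b=lo&(abs(u)<12)
    for q,m,w in (('v',b,v),('u',a,u),('stem v',st,v)): print(nm,q,m.sum(),np.percentile(w[m],[1,50,99]).round(1) if m.any() else '', np.median(z[m]))
E
python3 t.py; python3 go.py 490.2 276 100 -0.187
```

```text
bar tool x [30.67561363 65.43856307] y [-33.93182777  33.576675  ] top z -22.657235000758604
T v 1988 [-40.9   0.9  40.7] 6.441905560304775
T u 1764 [-27.   19.5  62. ] 6.367075640111523
T stem v 602 [-18.3   0.8  17.4] 6.3952109440034235
O v 1074 [-34.3   3.5  39. ] 6.326546379672095
O u 1370 [-37.8   0.8  38.9] 6.308175137600784
O stem v 1056 [-33.2   3.5  38.4] 6.337804968400974
[517.9 100.1 246.3] [ 3.141e+00  1.000e-03 -1.880e-01] F [ 0.3  0.5 -0.7] grip 23.94917704664459 29.996001720428467 t 9.2
shift [-0.749 -2.097  1.828] turn [ 0.0001  0.0001 -0.0001]
```

Call:
step_arm --series "1 -0.37 -1 0.5 0 0 0;1 -0.37 -1 0.5 0 0 0;1 -0.37 -1 0.5 0 0 0;1 -0.37 -1 0.5 0 0 0"

```text
time: 9.6
tool_pos: [503.2, 185.4, 206.2]
tcp_rot: [3.141, 0.001, -0.184]
contact_force: [0.1, -1.1, -0.8]
grip_width: 23.8
finger_force: 30.0
```

Call:
step_arm --series "1 -0.37 -1 0.5 0 0 0;1 -0.37 -1 0.5 0 0 0;1 -0.37 -1 0.5 0 0 0;1 -0.37 -1 0.5 0 0 0;1 -0.37 -1 0.5 0 0 0"

```text
time: 10.1
tool_pos: [490.3, 268.0, 167.6]
tcp_rot: [-3.141, -0.002, -0.188]
contact_force: [1.0, -0.1, -1.2]
grip_width: 23.5
finger_force: 30.0
```

```bash
python3 go.py 490.2 276 22 -0.187
```

```text
[490.3 268.  167.6] [-3.141e+00 -2.000e-03 -1.880e-01] F [ 1.  -0.1 -1.2] grip 23.526882800998205 29.99598652124405 t 10.1
shift [-0.023 -0.097  1.82 ] turn [-0.0001 -0.0003 -0.0001]
```

Call:
step_arm --series "1 -0.02 -0.1 0.5 0 0 0;1 -0.02 -0.1 1 0 0 0;1 -0.02 -0.1 1 0 0 0;1 -0.02 -0.1 1 0 0 0;1 -0.02 -0.1 1 0 0 0"

```text
time: 10.6
tool_pos: [491.0, 277.3, 89.2]
tcp_rot: [-3.139, -0.004, -0.187]
contact_force: [0.8, 0.4, -1.4]
grip_width: 23.8
finger_force: 30.0
```

```bash
python3 go.py 490.2 276 22 -0.187
```

```text
[491.  277.3  89.2] [-3.139 -0.004 -0.187] F [ 0.8  0.4 -1.4] grip 23.845445852940706 29.99613493680954 t 10.6
shift [-0.01   0.019  0.84 ] turn [-0.0003 -0.0006 -0.    ]
```

Now I lower it slowly, checking the force before letting go.

Call:
step_arm --series "1 -0.01 0.01 0.3 0 0 0;1 -0.01 0.01 0.5 0 0 0;1 -0.01 0.01 0.6 0 0 0;1 -0.01 0.01 0.7 0 0 0;1 -0.01 0.01 0.76 0 0 0;1 -0.01 0.01 0.79 0 0 0;1 -0.01 0.01 0.82 0 0 0;1 -0.01 0.01 0.82 0 0 0"

```text
time: 11.4
tool_pos: [488.5, 276.9, 21.6]
tcp_rot: [-3.141, -0.001, -0.186]
contact_force: [0.3, -0.4, 0.7]
grip_width: 23.6
finger_force: 30.0
```

Call:
step_arm --series "0.2 0 0 0 0 0 0;0.2 0 0 0 0 0 0;0.2 0 0 0 0 0 0;0.2 0 0 0 0 0 0;0.2 0 0 0 0 0 0;0.2 0 0 0 0 0 0"

```text
time: 12.0
tool_pos: [488.1, 276.7, 21.1]
tcp_rot: [3.142, -0.0, -0.186]
contact_force: [-0.4, 0.3, 0.4]
grip_width: 36.6
finger_force: 0.0
```

Call:
step_arm --series "0.2 0 0 -0.2 0 0 0;0.2 0 0 -0.7 0 0 0;0.2 0 0 -1 0 0 0;0.2 0 0 -1 0 0 0"

```text
time: 12.4
tool_pos: [490.3, 277.6, 104.7]
tcp_rot: [-3.138, -0.006, -0.186]
contact_force: [1.2, 0.1, -0.1]
grip_width: 36.9
finger_force: 0.0
```

Call:
step_arm --series "-1 0 0.8 -1 0 0 0;-1 0 0.8 -1 0 0 0;-1 0 0.8 -1 0 0 0;-1 0 0.8 -1 0 0 0"

```text
time: 12.8
tool_pos: [476.4, 213.3, 181.3]
tcp_rot: [-3.141, -0.001, -0.188]
contact_force: [-0.8, 0.2, -0.5]
grip_width: 63.8
finger_force: 0.0
```

```bash
python3 w.py w5; python3 go.py 442 -252 180 0
python3 - <<'E'
from h import *
C=np.load('w5.npy').reshape(-1,3); d=C-[500.5,274,0]
k=C[(np.hypot(d[:,0],d[:,1])<75)&(C[:,2]>30)&(C[:,2]<60)]
print(len(k),cv2.minAreaRect(k[:,:2].astype(np.float32)),np.percentile(k[:,2],[50,99]))
E
```

```text
[476.4 213.3 181.3] [-3.14107251e+00 -9.14039464e-04 -1.87576201e-01] 12.8 [2.74070708e-01 3.77405824e-01 1.60387131e+00 6.38986506e-05
 1.15926548e+00 2.03241747e+00]
[[  -0.     -0.97   -0.26   68.58]
 [   1.     -0.      0.     -0.32]
 [  -0.     -0.26    0.97 -157.48]
 [   0.      0.      0.      1.  ]]
clay_roller [210. 175.] 0.74 [498.1 278.7   0. ]
t_cutout [217. 175.] 0.91 [498.2 270.2   7. ]
[475.6 214.3 179.5] [ 3.14e+00  3.00e-03 -1.85e-01] F [-0.9  0.4 -0.1] grip 84.10667123258345 0.0 t 13.05
shift [ 0.66   5.806 -0.   ] turn [ 0.0002  0.0004 -0.0295]
5312 ((499.094482421875, 274.3658752441406), (69.94542694091797, 108.69099426269531), 79.41728973388672) [41.37228267 43.79899619]
```

View pics/w5.png

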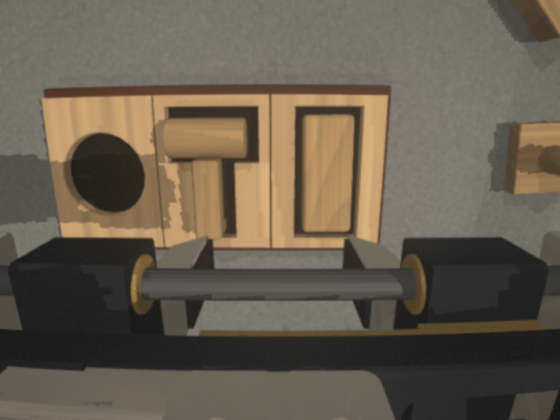

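The roller is seated: its top is at 43 mm, its centre at (499,274), and it is aligned. Now the press.

Call:
step_arm --series "-1 0.11 1 0 0 0 0;-1 0.11 1 0 0 0 0;-1 0.11 1 0 0 0 0"

```text
time: 13.35
tool_pos: [469.5, 131.3, 180.1]
tcp_rot: [3.14, 0.002, -0.188]
contact_force: [-0.2, 0.3, 0.4]
grip_width: 91.8
finger_force: 0.0
```

Call:
step_arm --series "-1 0.11 1 0 0 0 0;-1 0.11 1 0 0 0 0;-1 0.11 1 0 0 0 0"

```text
time: 13.65
tool_pos: [463.8, 51.5, 180.4]
tcp_rot: [3.141, 0.001, -0.189]
contact_force: [-0.5, -0.0, 0.4]
grip_width: 91.5
finger_force: 0.0
```

Call:
step_arm --series "-1 0.11 1 0 0 0 0;-1 0.11 1 0 0 0 0;-1 0.11 1 0 0 0 0"

```text
time: 13.95
tool_pos: [458.1, -28.4, 180.6]
tcp_rot: [3.141, 0.0, -0.189]
contact_force: [-0.3, 0.5, 0.0]
grip_width: 91.8
finger_force: 0.0
```

Call:
step_arm --series "-1 0.11 1 0 0 0 0;-1 0.11 1 0 0 0 0;-1 0.11 1 0 0 0 0"

```text
time: 14.25
tool_pos: [452.3, -108.5, 180.7]
tcp_rot: [3.141, -0.0, -0.188]
contact_force: [0.4, 0.3, -0.8]
grip_width: 92.0
finger_force: 0.0
```

Call:
step_arm --series "-1 0.11 1 0 0 0 0;-1 0.11 1 0 0 0 0;-1 0.11 1 0 0 0 0;-1 0.11 1 0 0 0 0"

```text
time: 14.65
tool_pos: [445.9, -185.9, 180.6]
tcp_rot: [-3.14, 0.001, -0.186]
contact_force: [0.6, -0.6, -0.1]
grip_width: 91.8
finger_force: 0.0
```

```bash
python3 w.py w6; python3 go.py 442 -252 120 -0.187; sed -i "s/w3.npy/w6.npy/;/^r=/,\$d" m.py; python3 m.py
```

```text
[ 445.9 -185.9  180.6] [-3.14031562e+00  9.40345156e-04 -1.86388276e-01] 14.65 [-5.54488591e-01  3.11583681e-01  1.70623720e+00  9.45466869e-04
  1.12510883e+00  1.20228847e+00]
[[  -0.     -0.97   -0.26   68.58]
 [   1.     -0.      0.     -0.32]
 [  -0.     -0.26    0.97 -157.48]
 [   0.      0.      0.      1.  ]]
round_press [439.  90.] 0.97 [ 507.9 -354.3    0. ]
round_press [365. 268.] 0.95 [ 337.5 -260.1    0. ]
round_press [342. 175.] 0.85 [ 442.9 -249.7    0. ]
[ 445.8 -186.   181.1] [-3.141  0.    -0.184] F [-0.3 -0.8 -0.9] grip 92.12504023264079 0.0 t 14.9
shift [0.105 0.819 0.764] turn [-0.      0.      0.0004]
knob 793 [ 442.66190821 -251.7736805    49.25403966] [ 428.8434837  -266.05520393   45.01916903] [ 455.6673596  -238.47995959   51.85542606] ((441.86614990234375, -252.23284912109375), 14.103318214416504)
```

View pics/w6.png

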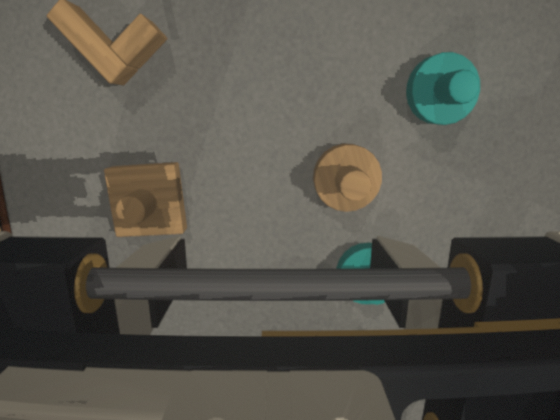

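The wooden round press is at (348,178), and the depth fit puts its knob at (442,-252). The turquoise ones at (445,88) and (365,270) are clear of the fingers.

Call:
step_arm --series "-1 0.105 0.82 0.3 0 0 0;-1 0.105 0.82 0.9 0 0 0;-1 0.105 0.82 0.9 0 0 0;-1 0.105 0.82 0.9 0 0 0;-1 0.105 0.82 0.9 0 0 0"

```text
time: 15.4
tool_pos: [442.4, -252.9, 110.3]
tcp_rot: [3.141, -0.001, -0.185]
contact_force: [-0.0, 0.2, -0.5]
grip_width: 91.8
finger_force: 0.0
```

```bash
python3 go.py 442.2 -252 24 -0.187
```

```text
[ 442.4 -252.9  110.3] [ 3.141e+00 -1.000e-03 -1.850e-01] F [-0.   0.2 -0.5] grip 91.81236011168015 0.0 t 15.4
shift [-0.005 -0.011  1.079] turn [ 0.0001 -0.0002  0.0003]
```

Call:
step_arm --series "-1 0 -0.01 0.5 0 0 0;-1 0 -0.01 0.9 0 0 0;-1 0 -0.01 1 0 0 0;-1 0 -0.01 1 0 0 0;-1 0 -0.01 1 0 0 0"

```text
time: 15.9
tool_pos: [443.0, -253.1, 31.0]
tcp_rot: [3.14, -0.003, -0.186]
contact_force: [0.7, -0.3, 0.8]
grip_width: 91.9
finger_force: 0.0
```

Call:
step_arm --series "-1 0 0 0.05 0 0 0;1 0 0 0.07 0 0 0;1 0 0 0.07 0 0 0;1 0 0 0.07 0 0 0;1 0 0 0.07 0 0 0;1 0 0 0.07 0 0 0;1 0 0 0.07 0 0 0;1 0 0 0.07 0 0 0;1 0 0 0.07 0 0 0;1 0 0 0.07 0 0 0;1 0 0 0.07 0 0 0;1 0 0 0.07 0 0 0"

```text
time: 17.1
tool_pos: [441.8, -252.6, 23.5]
tcp_rot: [3.142, -0.0, -0.186]
contact_force: [0.7, 0.0, -0.2]
grip_width: 27.1
finger_force: 30.0
```

Call:
step_arm --series "1 0 0 -0.3 0 0 0;1 0 0 -1 0 0 0;1 0 0 -1 0 0 0;1 0 0 -1 0 0 0"

```text
time: 17.5
tool_pos: [442.5, -253.2, 104.9]
tcp_rot: [3.14, -0.003, -0.186]
contact_force: [0.3, 0.1, -0.7]
grip_width: 27.6
finger_force: 30.0
```

Call:
step_arm --series "1 -0.06 -0.5 -0.6 0 0 0;1 -0.06 -1 -0.6 0 0 0;1 -0.06 -1 -0.6 0 0 0;1 -0.06 -1 -0.6 0 0 0"

```text
time: 17.9
tool_pos: [451.4, -172.0, 150.3]
tcp_rot: [-3.141, 0.002, -0.184]
contact_force: [-0.2, -0.1, -1.0]
grip_width: 27.4
finger_force: 30.0
```

Call:
step_arm --series "1 -0.06 -1 0 0 0 0;1 -0.06 -1 0 0 0 0;1 -0.06 -1 0 0 0 0"

```text
time: 18.2
tool_pos: [461.1, -91.6, 149.9]
tcp_rot: [-3.141, 0.003, -0.184]
contact_force: [-0.2, -0.9, -0.1]
grip_width: 27.5
finger_force: 30.0
```

Call:
step_arm --series "1 -0.06 -1 0 0 0 0;1 -0.06 -1 0 0 0 0;1 -0.06 -1 0 0 0 0"

```text
time: 18.5
tool_pos: [471.8, -12.8, 150.3]
tcp_rot: [-3.141, 0.002, -0.184]
contact_force: [-0.8, -0.5, -1.1]
grip_width: 27.5
finger_force: 30.0
```

Call:
step_arm --series "1 -0.06 -1 0 0 0 0;1 -0.06 -1 0 0 0 0;1 -0.06 -1 0 0 0 0"

```text
time: 18.8
tool_pos: [482.4, 66.3, 150.5]
tcp_rot: [3.141, 0.001, -0.184]
contact_force: [0.2, 0.2, -0.9]
grip_width: 27.4
finger_force: 30.0
```

Call:
step_arm --series "1 -0.06 -1 0 0 0 0;1 -0.06 -1 0 0 0 0;1 -0.06 -1 0 0 0 0"

```text
time: 19.1
tool_pos: [492.8, 145.5, 150.5]
tcp_rot: [3.141, 0.001, -0.184]
contact_force: [0.3, -0.6, -1.2]
grip_width: 27.4
finger_force: 30.0
```

Call:
step_arm --series "1 -0.06 -1 0 0 0 0;1 -0.06 -1 0 0 0 0;1 -0.06 -1 0 0 0 0;1 -0.06 -1 0 0 0 0"

```text
time: 19.5
tool_pos: [502.5, 222.4, 150.6]
tcp_rot: [3.14, 0.001, -0.186]
contact_force: [-0.0, -0.5, -1.2]
grip_width: 27.5
finger_force: 30.0
```

```bash
python3 w.py w7; python3 go.py 519 378 110 -0.187; cat > r.py <<'E'
from h import *
import sys
C=np.load(sys.argv[1]+'.npy'); x,y=519,378; c,s=np.cos(-.187),np.sin(-.187)
d=C-np.array([x,y,0]); u=d[...,0]*c+d[...,1]*s; v=-d[...,0]*s+d[...,1]*c; z=C[...,2]
lo=(z<13)&(z>2)&(abs(u)<47)&(abs(v)<47); hi=(z>15)&(z<22)&(abs(u)<52)&(abs(v)<52)
for w,o in ((u,v),(v,u)):
    m=lo&(abs(o)<10); print('low',np.percentile(w[m],[1,99]).round(1) if m.any() else 0)
    m=hi&(abs(o)<10); print('rim',w[m&(w<0)].max(initial=-99).round(1),w[m&(w>0)].min(initial=99).round(1))
E
python3 r.py w7
```

```text
[502.5 222.4 150.6] [ 3.13974785e+00  1.08608171e-03 -1.86290977e-01] 19.5 [ 2.77952833e-01  4.58405801e-01  1.56607507e+00 -1.29305183e-03
  1.11890925e+00  2.03560481e+00]
[[  -0.     -0.97   -0.26   68.59]
 [   1.     -0.      0.     -0.32]
 [  -0.     -0.26    0.97 -157.48]
 [   0.      0.      0.      1.  ]]
clay_roller [223. 209.] 0.85 [494.7 275.7   0. ]
round_press [276. 238.] 0.96 [456.8 232.5   0. ]
t_cutout [228. 204.] 0.87 [500.4 268.9   7. ]
round_cutout [110. 204.] 0.76 [520.8 375.9   7. ]
[502.5 222.9 151.4] [ 3.141  0.    -0.188] F [ 0.2  0.  -1.5] grip 26.85967600864501 29.999858736991882 t 19.75
shift [-0.159 -1.943  0.517] turn [ 0.0001  0.     -0.0001]
low [-37.   39.4]
rim -36.9 40.9
low [-36.2  39.1]
rim -40.9 36.8
```

Call:
step_arm --series "1 -0.075 -0.97 0 0 0 0;1 -0.075 -0.97 0.2 0 0 0;1 -0.075 -0.97 0.2 0 0 0;1 -0.075 -0.97 0.2 0 0 0"

```text
time: 20.15
tool_pos: [510.5, 301.3, 135.0]
tcp_rot: [3.14, 0.001, -0.185]
contact_force: [0.3, -0.3, -1.4]
grip_width: 27.2
finger_force: 30.0
```

Call:
step_arm --series "1 -0.075 -0.97 0 0 0 0;1 -0.075 -0.97 0.3 0 0 0;1 -0.075 -0.97 0.3 0 0 0;1 -0.075 -0.97 0.3 0 0 0;1 -0.075 -0.97 0.3 0 0 0;1 -0.075 -0.97 0.3 0 0 0"

```text
time: 20.75
tool_pos: [520.0, 378.0, 112.8]
tcp_rot: [-3.141, -0.001, -0.188]
contact_force: [0.2, 0.4, -0.5]
grip_width: 27.5
finger_force: 30.0
```

```bash
python3 go.py 519.3 377.6 31 -0.187
```

```text
[520.  378.  112.8] [-3.141e+00 -1.000e-03 -1.880e-01] F [ 0.2  0.4 -0.5] grip 27.487829834466304 29.99983638525009 t 20.75
shift [-0.01   0.007  1.022] turn [-0.0001 -0.0002 -0.0001]
```

Call:
step_arm --series "1 -0.01 0.01 0.4 0 0 0;1 -0.01 0.01 0.6 0 0 0;1 -0.01 0.01 0.75 0 0 0;1 -0.01 0.01 0.85 0 0 0;1 -0.01 0.01 0.92 0 0 0;1 -0.01 0.01 0.97 0 0 0;1 -0.01 0.01 1 0 0 0;1 -0.01 0.01 1 0 0 0"

```text
time: 21.55
tool_pos: [518.4, 378.6, 31.6]
tcp_rot: [-3.142, -0.0, -0.186]
contact_force: [-0.9, 0.4, -0.4]
grip_width: 27.2
finger_force: 30.0
```

Call:
step_arm --series "1 0 0 0.015 0 0 0;1 0 0 0.015 0 0 0"

```text
time: 21.75
tool_pos: [518.5, 378.6, 30.6]
tcp_rot: [-3.141, -0.001, -0.186]
contact_force: [0.0, 0.1, -0.8]
grip_width: 27.3
finger_force: 30.0
```

Call:
step_arm --series "0.1 0 0 0 0 0 0;0.1 0 0 0 0 0 0;0.1 0 0 0 0 0 0;0.1 0 0 0 0 0 0;0.1 0 0 0 0 0 0;0.1 0 0 0 0 0 0"

```text
time: 22.35
tool_pos: [518.3, 378.5, 30.3]
tcp_rot: [3.142, 0.0, -0.186]
contact_force: [-0.1, 0.1, 0.1]
grip_width: 41.6
finger_force: 0.0
```

Call:
step_arm --series "0.1 0 0 -0.2 0 0 0;0.1 0 0 -0.7 0 0 0;0.1 0 0 -1 0 0 0;0.1 0 0 -1 0 0 0"

```text
time: 22.75
tool_pos: [520.4, 379.7, 114.7]
tcp_rot: [-3.137, -0.006, -0.186]
contact_force: [0.8, -0.1, -0.6]
grip_width: 41.4
finger_force: 0.0
```

Call:
step_arm --series "0.1 0 0.8 -1 0 0 0;0.1 0 0.8 -1 0 0 0;0.1 0 0.8 -1 0 0 0;0.1 0 0.8 -1 0 0 0;0.1 0 0.8 -1 0 0 0"

```text
time: 23.25
tool_pos: [505.8, 315.7, 188.7]
tcp_rot: [3.14, 0.002, -0.186]
contact_force: [0.3, 0.4, -0.3]
grip_width: 41.4
finger_force: 0.0
```

```bash
python3 w.py w8; python3 - <<'E'
from h import *
C=np.load('w8.npy').reshape(-1,3)
def g(x,y,r,lo,hi):
    d=C-[x,y,0]; k=C[(np.hypot(d[:,0],d[:,1])<r)&(C[:,2]>lo)&(C[:,2]<hi)]
    print(len(k),cv2.minAreaRect(k[:,:2].astype(np.float32)),np.percentile(k[:,2],[5,50,95]).round(1))
g(500,274,75,30,60); g(519,378,25,52,65); g(519,378,40,22,30)
E
python3 r.py w8
```

```text
[505.8 315.7 188.7] [ 3.14027040e+00  2.13861881e-03 -1.86056856e-01] 23.25 [4.29384322e-01 5.04011914e-01 1.37479329e+00 1.62546432e-04
 1.26529703e+00 2.18618701e+00]
[[  -0.     -0.97   -0.26   68.59]
 [   1.     -0.      0.     -0.32]
 [  -0.     -0.26    0.97 -157.48]
 [   0.      0.      0.      1.  ]]
clay_roller [318. 186.] 0.93 [494.3 275.4   0. ]
round_press [214. 183.] 0.57 [517.2 380.3   0. ]
t_cutout [322. 183.] 0.91 [498.4 272.1   7. ]
round_cutout [321. 183.] 0.24 [498.7 273.4   7. ]
4908 ((498.7612609863281, 274.6747741699219), (70.52569580078125, 108.23595428466797), 79.53173065185547) [33.1 41.5 43.3]
771 ((518.64990234375, 377.9617614746094), (26.99826431274414, 27.065658569335938), 87.78669738769531) [54.2 56.2 57.5]
2536 ((518.5216674804688, 378.4168701171875), (64.39440155029297, 64.27408599853516), 9.914623260498047) [23.1 24.4 25.7]
low [-39.1  40.8]
rim -36.9 30.2
low [-40.8  39.3]
rim -29.9 37.7
```

View pics/w8.png

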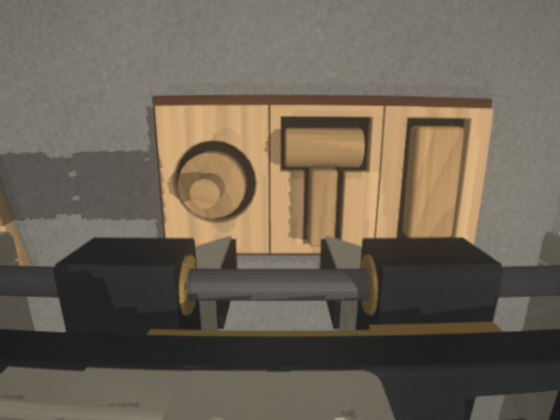

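Both are seated and let go. The roller at (318,186) has its top at 43 mm. The press at (211,186) has its disc top at about 25 mm and its knob top at about 57 mm. The gripper is clear.

```bash
python3 -c "
from plant import order; print(order.close_job())"
```

```text
the job is handed in; nothing more can be done
None
```

The job is handed in: by the last depth check, the roller lies flat in the T cut-out and the round press stands knob up in the round one, both released, at about 23 s of the 58 s allowed; no verdict was returned.

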